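# Find the incubator cover that rocks and push it open

## Task

One bay of the four-bay tube incubator has finished and its cover has been released, while the other three are still latched, and the lamps do not show which. Press gently with the fingertips on the ribbed pad at the rear of one cover after another until you find the one that rocks, then push its raised front edge up and back until the cover stands upright by itself. Only press and push: do not pinch a cover, do not force the latched ones, and leave the pen, bottles and other things round it where they are.

Things in the scene. Friction and masses are not known exactly. Their poses are not given: they have to be found in the camera images.
- incubator: fixed bench-top tube incubator: white housing on a grey foot, 172 (x, front to back) x 352 (y) x 80 mm high, four identical grey covers in a row in its flat top, 82 mm apart. Origin: centre of its underside on the bench; x to the back (away from the robot), y left along the row, z up. A pen trough with 3 mm ridges runs along the rear deck, 62 to 86 mm behind the origin.
- cover_a (a joint): first (far left, +y) bay: angle of its cover, rad; 0 shut and flush, 1.57 upright, 1.75 stop. Grows as the tail (rear part) dips and the front edge rises; under the tail the well is empty, so a fingertip may follow it 30 mm down. A released cover turns with light friction (2 to 5 N at the press pad) and stays at any angle; a latched one gives only 1 to 2 mm at the pad, on its sprung catch. Which one is released differs from start to start and cannot be seen.
- skin_a: upper 4 mm plate of cover_a; the whole cover is 116 (x) x 73 (y) x 8 mm. Origin: centre of its black ribbed press pad (28 x 44 mm) on top of the tail, 80 mm above the bench when shut, 32 mm behind and 4 mm above the pivot line, which runs along the incubator's y, 66 mm from the front edge and 50 mm from the rear edge. Axes as the incubator's when shut; turns with the cover.
- liner_a: lower white 4 mm plate of cover_a. Origin: middle of the cover's front edge at the underside, 66 mm ahead of the pivot line and 4 mm below it; x points to the rear edge, z out of the top face; turns with the cover. Shut, the cover is flush, with 2 mm gaps before and behind. Below about 45 degrees a level push on this edge binds: push upward and back along its arc.
- cover_b (a joint): second bay from the left: angle of its cover, rad; 0 shut and flush, 1.57 upright, 1.75 stop. Grows as the tail (rear part) dips and the front edge rises; under the tail the well is empty, so a fingertip may follow it 30 mm down. A released cover turns with light friction (2 to 5 N at the press pad) and stays at any angle; a latched one gives only 1 to 2 mm at the pad, on its sprung catch. Which one is released differs from start to start and cannot be seen.
- skin_b: upper 4 mm plate of cover_b; the whole cover is 116 (x) x 73 (y) x 8 mm. Origin: centre of its black ribbed press pad (28 x 44 mm) on top of the tail, 80 mm above the bench when shut, 32 mm behind and 4 mm above the pivot line, which runs along the incubator's y, 66 mm from the front edge and 50 mm from the rear edge. Axes as the incubator's when shut; turns with the cover.
- liner_b: lower white 4 mm plate of cover_b. Origin: middle of the cover's front edge at the underside, 66 mm ahead of the pivot line and 4 mm below it; x points to the rear edge, z out of the top face; turns with the cover. Shut, the cover is flush, with 2 mm gaps before and behind. Below about 45 degrees a level push on this edge binds: push upward and back along its arc.
- cover_c (a joint): third bay from the left: angle of its cover, rad; 0 shut and flush, 1.57 upright, 1.75 stop. Grows as the tail (rear part) dips and the front edge rises; under the tail the well is empty, so a fingertip may follow it 30 mm down. A released cover turns with light friction (2 to 5 N at the press pad) and stays at any angle; a latched one gives only 1 to 2 mm at the pad, on its sprung catch. Which one is released differs from start to start and cannot be seen.
- skin_c: upper 4 mm plate of cover_c; the whole cover is 116 (x) x 73 (y) x 8 mm. Origin: centre of its black ribbed press pad (28 x 44 mm) on top of the tail, 80 mm above the bench when shut, 32 mm behind and 4 mm above the pivot line, which runs along the incubator's y, 66 mm from the front edge and 50 mm from the rear edge. Axes as the incubator's when shut; turns with the cover.
- liner_c: lower white 4 mm plate of cover_c. Origin: middle of the cover's front edge at the underside, 66 mm ahead of the pivot line and 4 mm below it; x points to the rear edge, z out of the top face; turns with the cover. Shut, the cover is flush, with 2 mm gaps before and behind. Below about 45 degrees a level push on this edge binds: push upward and back along its arc.
- cover_d (a joint): fourth (far right, -y) bay: angle of its cover, rad; 0 shut and flush, 1.57 upright, 1.75 stop. Grows as the tail (rear part) dips and the front edge rises; under the tail the well is empty, so a fingertip may follow it 30 mm down. A released cover turns with light friction (2 to 5 N at the press pad) and stays at any angle; a latched one gives only 1 to 2 mm at the pad, on its sprung catch. Which one is released differs from start to start and cannot be seen.
- skin_d: upper 4 mm plate of cover_d; the whole cover is 116 (x) x 73 (y) x 8 mm. Origin: centre of its black ribbed press pad (28 x 44 mm) on top of the tail, 80 mm above the bench when shut, 32 mm behind and 4 mm above the pivot line, which runs along the incubator's y, 66 mm from the front edge and 50 mm from the rear edge. Axes as the incubator's when shut; turns with the cover.
- liner_d: lower white 4 mm plate of cover_d. Origin: middle of the cover's front edge at the underside, 66 mm ahead of the pivot line and 4 mm below it; x points to the rear edge, z out of the top face; turns with the cover. Shut, the cover is flush, with 2 mm gaps before and behind. Below about 45 degrees a level push on this edge binds: push upward and back along its arc.
- marker_b: blue marker pen, 140 x 12 mm, lying along the pen trough on the incubator's rear deck. Origin: centre of its underside. Bystander, to be left where it is.
- beaker_100: glass beaker, 50 mm wide, 65 mm high, on the bench left of the incubator. Origin: centre of its underside. Bystander, to be left where it is.
- timer: small light grey bench timer, 58 x 64 x 17 mm, on the bench left of the incubator. Origin: centre of its underside. Bystander, to be left where it is.
- tape_roll: green tape roll, 63 mm across, 18 mm high, on the bench right of the incubator. Origin: centre of its underside. Bystander, to be left where it is.
- reagent_e: white bottle with green cap, 48 mm wide, 88 mm high, behind and left of the incubator. Origin: centre of its underside. Bystander, to be left where it is.
- reagent_d: white bottle with yellow cap, 54 mm wide, 100 mm high, behind and right of the incubator. Origin: centre of its underside. Bystander, to be left where it is.

How it is judged:
By the outcome, as a careful person would: the job done as asked, in the order asked, and still so for the second after the job is handed in, with the robot touching nothing.
It also fails if it takes over 48 s, if anything falls off the work surface, if the arm or the gripper's body presses on something with over 40 N, if the wrist force passes 120 N, or if a joint passes its speed limit or range.

## Robot

A 6-joint arm with a two-finger parallel gripper is mounted at the origin on a cart in front of the work surface, level with it; the furniture and walls round the work are solid. World frame = base frame: x ahead of the robot, y to its left, z up, the work surface at z = 0. Lengths are in mm, angles in degrees, forces in N, time in s.
With the tool pointing down it reaches from about 275 to 825 mm from the base axis. Payload 5.2 kg.
Tool frame: the origin (TCP) lies midway between the tips of the shut fingers; the grasp point (between the pads) lies r.hold_point_z behind it (r.hold_point_z is the distance from the TCP to the grasp point, in mm); z points along the fingers, y is the line along which they close (so a half turn about z gives the same grasp; the last joint's range is limited). The gripper opens to 93 mm and grips with 3 to 60 N. Pads are 15 mm wide; open, the fingers measure 128 mm over their backs; the gripper's body (75 mm by 188 mm) begins 65 mm behind the grasp point.
Start: joints at [51.75, 14.817, 87.949, -0, 77.235, -11.62], TCP at [246.514, 491.666, 218.653] pointing down, gripper open.
Joint ranges: [-179.93, 179.93], [-52.35, 119.4], [10.71, 147.94], [-69.91, 249.91], [12.55, 155.21], [-178.61, 178.61]. Speed limits (degrees/s): [147.25, 147.25, 180, 180, 180, 180].

## Interface

Orientations are given as [roll, pitch, yaw] about the fixed x, y, z axes, in that order (R = Rz(yaw) Ry(pitch) Rx(roll)).
In Python, from station import r, read_camera, camera_params gives the robot as it stands. The module is installed in compiled form; this text tells all that it offers.
- The arm moves only by the shell command python3 -m pendant 'ROWS' [OPENING] [FORCE]. ROWS is JSON, a list of rows, each a list of 2 entries, a list of its own where there are three numbers: the shift along the tool's x, y, z in m, then the turn about the tool's z in rad. In form: [[[tx, ty, tz], twist], ...]. A call has 1 to 10 rows; each row shifts and turns the commanded pose from where the row before left it, along the tool's axes as they then stand; what a row does not reach is not made up. A row lasts 1/12 s, in which the tool goes at most 41.7 mm and 7.16 degrees, less where a joint would pass 70% of its speed; a pose out of reach is approached as far as the arm can. A call is refused whole if a number of a shift passes 0.0417 or a number of a turn 0.125, either way. A call with a gripper value outside its range is refused whole. OPENING is the closure, from -1 (fully open) to 1 (shut), set as the call begins (- or left out, the last holds). The fingers move at their own pace and stop on an object; FORCE is the grip in N (left out, the last holds). Time passes only in rows, so rows that do not move let the fingers close. It gives the time, the measured TCP pose, the force, the opening and the grip force at its end, in the units of the state.
- r.read_state(): the state, without advancing time (a new reading comes with each control period).
- read_camera(name): name is "scene" or "top"; returns the picture (400x640x3 uint8, red, green, blue); there is no depth.
- camera_params(name): a dict with "fx", "fy", "cx", "cy" (pixels), "D" ([k1, k2, p1, p2, k3] as OpenCV has them; the pictures are not rectified), "R" (3x3) and "t" (3): a world point X has camera coordinates R X + t. Camera axes: x right, y down, z forward; pixel columns grow to the right and rows downward; lengths in mm; the calibration is good to about 2 mm. A picture is of the moment at which its call begins. camera_params takes no time and is no camera call.
- r.hand_in(): hands the job in; it is judged then, once.
The state is a dict: "t": time; "joint_pos": joint angles; "joint_velocities": joint speeds; "effort": joint torques, N m; "tool_pos": TCP position; "tcp_rot": TCP orientation; "contact_force": force on the tool from outside, world axes, zero at the start; "ft_torque": the same for the moment, N m; "opening": finger opening in mm; "grasp_force": force on a finger pad.
Only numpy, scipy, OpenCV 4.12 (cv2) and the standard library are available. Lean on these libraries where they do the work, as an engineer would, in place of code of your own. Each camera call takes 0.05 s, during which the arm holds its last target. There are 200 camera calls.

## Working session

There is one attempt and no reset: what is moved stays moved. The work goes in short steps, Python scripts to look and compute and a shell command to move; the robot and the scene stay as the last step left them, time stands still between calls to the robot, and variables do not carry over. Pictures are saved under pics/ and viewed, at most 10 in all, crops included, and the job is handed in when it is done.

```bash
mkdir -p pics; python3 - <<'E'
from station import r, read_camera, camera_params
import cv2
for n in("scene","top"):
    cv2.imwrite(f"pics/{n}0.png",read_camera(n)[:,:,::-1]); print(n,camera_params(n))
s=r.read_state();print(s, r.hold_point_z)
E
```

```text
scene {'fx': 509.63182584450834, 'fy': 509.63182584450834, 'cx': 316.22147154075816, 'cy': 199.609025955653, 'D': array([0.02384075, 0.        , 0.        , 0.        , 0.        ]), 'R': array([[-0.75055662, -0.66076874, -0.00703162],
       [-0.26495481,  0.31067201, -0.91284273],
       [ 0.60536246, -0.68327709, -0.40825079]]), 't': array([ 417.68552327,  211.85735632, 1068.98098278])}
top {'fx': 390.10731069008136, 'fy': 390.10731069008136, 'cx': 321.11678905953187, 'cy': 196.25596652947513, 'D': array([-0.0976319,  0.       ,  0.       ,  0.       ,  0.       ]), 'R': array([[-0.42215443, -0.90651947, -0.00284401],
       [-0.88469095,  0.4126695 , -0.21685432],
       [ 0.1977563 , -0.08902995, -0.97619983]]), 't': array([ 211.58837528,  513.78459246, 1024.71598214])}
{'t': 0.1, 'joint_pos': array([ 5.17495007e+01,  1.48552523e+01,  8.80031945e+01, -3.81634007e-03,
        7.72358442e+01, -1.16210346e+01]), 'joint_velocities': array([ 0.04458903, -0.0009969 , -0.2199926 ,  0.01131593,  0.11684953,
        0.09583634]), 'effort': array([ 2.94397367e-03, -4.38211262e+01, -2.84645641e+01,  7.22252741e-02,
        3.62614717e-02, -7.68672720e-06]), 'tool_pos': array([246.22308703, 491.25764687, 217.9105638 ]), 'tcp_rot': array([-1.79906892e+02, -1.53493794e-02,  1.53371369e+02]), 'contact_force': array([ 0.32742313,  0.30965667, -0.28623774]), 'ft_torque': array([ 0.0537921 , -0.02695738, -0.00338505]), 'grasp_force': 0.0, 'opening': 92.39913185405175} 18.8
```

View pics/top0.png

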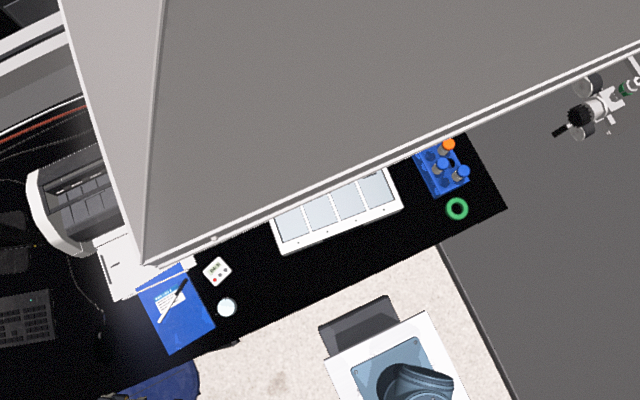

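View pics/scene0.png

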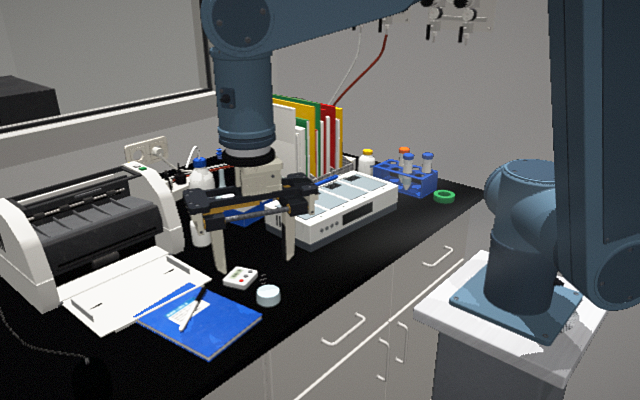

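```bash
cat > h.py <<'E'
import numpy as np, cv2
from station import camera_params
def proj(n,X):
    p=camera_params(n);K=np.array([[p['fx'],0,p['cx']],[0,p['fy'],p['cy']],[0,0,1]])
    return cv2.projectPoints(np.float64(X).reshape(-1,3),cv2.Rodrigues(p['R'])[0],p['t'],K,p['D'])[0][:,0]
def ray(n,uv,z):
    p=camera_params(n);K=np.array([[p['fx'],0,p['cx']],[0,p['fy'],p['cy']],[0,0,1]])
    u=cv2.undistortPoints(np.float64(uv).reshape(-1,1,2),K,p['D'])[:,0]
    d=np.c_[u,np.ones(len(u))]@p['R'];c=-p['R'].T@p['t']
    return c+d*((z-c[2])/d[:,2])[:,None]
E
python3 - <<'E'
from h import *
for n in("scene","top"):
    p=camera_params(n);print(n,-p['R'].T@p['t'],proj(n,[[246,491,218],[0,0,0]]))
i=cv2.imread("pics/top0.png")[160:265,260:420];cv2.imwrite("pics/tc.png",cv2.resize(i,None,fx=5,fy=5,interpolation=cv2.INTER_CUBIC))
i=cv2.imread("pics/scene0.png")[140:260,255:415];cv2.imwrite("pics/sc.png",cv2.resize(i,None,fx=5,fy=5,interpolation=cv2.INTER_CUBIC))
E
```

```text
scene [-277.49170383  940.58560102  632.74177891] [[256.49291592 264.02794946]
 [516.26240844 301.07326565]]
top [ 341.21951212   71.01615798 1112.34573848] [[167.21519787 401.84675301]
 [399.35569447 386.23778419]]
```

View pics/tc.png

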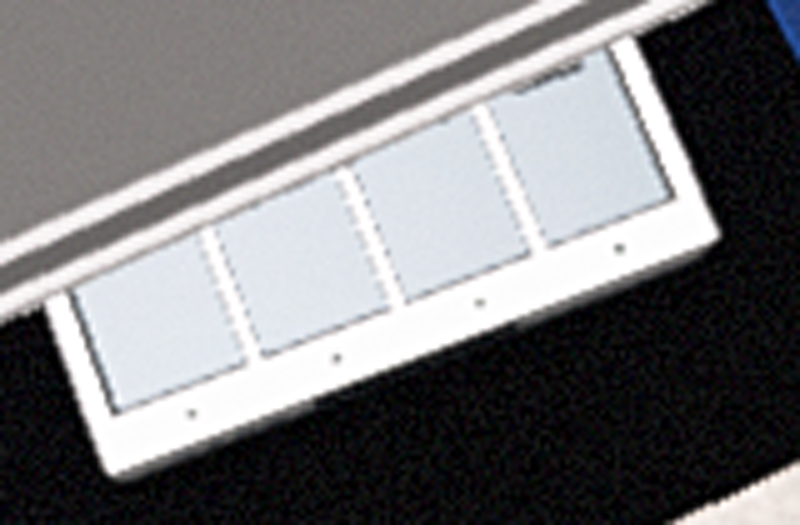

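View pics/sc.png

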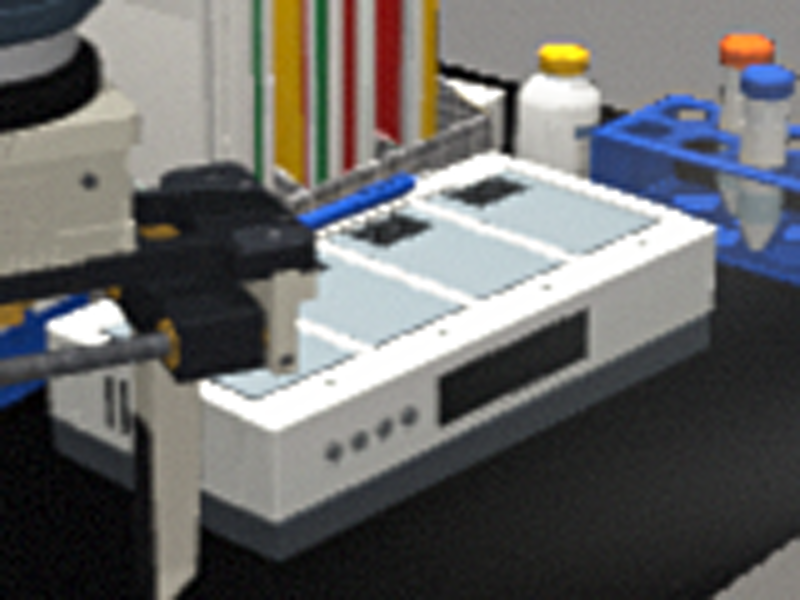

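```bash
python3 - <<'E'
from h import *
from scipy.optimize import least_squares
t=np.array([[118,413],[243,360],[262,355],[390,307],[405,302],[530,255],[548,247],[672,200],[108,476],[718,237]])/5+[259.6,159.6]
s=np.array([[487,190],[393,228],[660,208],[247,397],[714,230],[277,432]])/5+[254.6,139.6]
ys=[123,41,-41,-123]
def pts(q):
    x,y,a,px=q;R=np.array([[np.cos(a),-np.sin(a)],[np.sin(a),np.cos(a)]])
    f=lambda L:np.c_[np.array(L)@R.T+[x,y],np.full(len(L),80)]
    T=[[px-66,v+e] for v in ys for e in(36.5,-36.5)]+[[-86,176],[-86,-176]]
    S=[[px+32,-123],[px+32,-41],[px-66,-159.5],[px-66,159.5],[-86,-176],[-86,176]]
    return f(T),f(S)
def res(q):
    T,S=pts(q);return np.r_[(proj("top",T)-t).ravel(),(proj("scene",S)-s).ravel()]
o=least_squares(res,[520,0,0,0],loss='soft_l1');print(o.x,np.degrees(o.x[2]));print(res(o.x).reshape(-1,2).round(1))
x,y,a,px=o.x
w=lambda X,Y:(round(x+X*np.cos(a)-Y*np.sin(a),1),round(y+X*np.sin(a)+Y*np.cos(a),1))
for n,v in zip('abcd',ys):print(n,'pad',w(px+32,v),'front',w(px-66,v),'pivot',w(px,v))
for z in(400,500,600,700):print(z,ray("top",[[145,265],[400,153],[640,45]],z).round())
E
```

```text
[ 5.27144544e+02 -4.17878549e+01 -6.40166795e-02  9.54679272e+00] -3.667885554332253
[[-0.4 -0.3]
 [ 0.4  0.3]
 [-0.3  0.1]
 [-0.4 -0.2]
 [-0.3 -0.4]
 [-0.1 -0.7]
 [-0.7 -0.3]
 [-0.7 -0.6]
 [-0.4 -0.2]
 [-0.  -0.2]
 [ 0.7  0.9]
 [ 0.3  1.1]
 [ 0.6  2.8]
 [ 2.5  0.7]
 [ 1.7 -0.5]
 [ 0.1 -0.3]]
a pad (np.float64(576.5), np.float64(78.3)) front (np.float64(478.7), np.float64(84.6)) pivot (np.float64(544.5), np.float64(80.3))
b pad (np.float64(571.2), np.float64(-3.5)) front (np.float64(473.4), np.float64(2.7)) pivot (np.float64(539.3), np.float64(-1.5))
c pad (np.float64(566.0), np.float64(-85.4)) front (np.float64(468.2), np.float64(-79.1)) pivot (np.float64(534.0), np.float64(-83.3))
d pad (np.float64(560.7), np.float64(-167.2)) front (np.float64(462.9), np.float64(-160.9)) pivot (np.float64(528.8), np.float64(-165.1))
400 [[ 505.  355.  400.]
 [ 499. -168.  400.]
 [ 498. -804.  400.]]
500 [[ 482.  315.  500.]
 [ 477. -134.  500.]
 [ 476. -681.  500.]]
600 [[ 459.  276.  600.]
 [ 454. -101.  600.]
 [ 454. -559.  600.]]
700 [[ 436.  236.  700.]
 [ 432.  -67.  700.]
 [ 432. -436.  700.]]
```

```bash
python3 -m pendant '[[[0,0,0.02],-0.1],[[0,0,0.02],-0.1],[[0,0,0.02],-0.1],[[0,0,0.02],-0.1]]' 1 20; python3 -m pendant '[[[-0.025,-0.028,0],0],[[-0.025,-0.028,0],0],[[-0.025,-0.028,0],0],[[-0.025,-0.028,0],0],[[-0.025,-0.028,0],0],[[-0.025,-0.028,0],0],[[-0.025,-0.028,0],0]]'
cat > st.py <<'E'
from h import *
from station import r
s=r.read_state();d=s['tool_pos'][:2]-[527.1,-41.8];a=-.0640
print('t',round(s['t'],2),'inc',(d@np.array([[np.cos(a),-np.sin(a)],[np.sin(a),np.cos(a)]])).round(1),'z',s['tool_pos'][2].round(1),'rpy',s['tcp_rot'].round(1),'F',s['contact_force'].round(1),'j',s['joint_pos'].round(0),'op',s['opening'])
E
python3 st.py
```

```text
t: 0.43
tool_pos: [246.3, 491.4, 137.5]
tcp_rot: [-180.0, -0.0, 176.6]
contact_force: [0.7, -0.5, 0.2]
opening: 71.0
grasp_force: 0.0
t: 1.02
tool_pos: [409.0, 283.1, 138.4]
tcp_rot: [-180.0, -0.0, 176.3]
contact_force: [1.7, 1.4, -0.7]
opening: 24.6
grasp_force: 0.0
t 1.02 inc [-138.7  316.7] z 138.4 rpy [-180.    -0.   176.3] F [ 1.7  1.4 -0.7] j [ 22.  14. 102.   0.  65. -64.] op 24.556698209014158
```

```bash
python3 -m pendant '[[[-0.026,-0.0277,0],0],[[-0.026,-0.0277,0],0],[[-0.026,-0.0277,0],0],[[-0.026,-0.0277,0],0],[[-0.026,-0.0277,0],0],[[-0.026,-0.0277,0],0],[[-0.026,-0.0277,0],0]]';  python3 -m pendant '[[[0,0,0.015],0],[[0,0,0.015],0],[[0,0,0.01],0],[[0,0,0.005],0],[[0,0,0],0]]'
python3 st.py; python3 - <<'E'
from h import *
from station import read_camera
i=read_camera("scene")[:,:,::-1];cv2.imwrite("pics/s1.png",cv2.resize(i[60:280,220:460],None,fx=3,fy=2.7))
E
```

```text
t: 1.6
tool_pos: [578.1, 77.8, 138.2]
tcp_rot: [180.0, -0.0, 176.3]
contact_force: [-0.1, 0.2, -0.1]
opening: 0.3
grasp_force: 0.0
t: 2.02
tool_pos: [576.2, 79.8, 92.1]
tcp_rot: [-180.0, -0.2, 176.3]
contact_force: [-0.1, 0.1, 0.2]
opening: 0.5
grasp_force: 0.0
t 2.02 inc [ 41.2 124.5] z 92.1 rpy [-180.    -0.2  176.3] F [-0.1  0.1  0.2] j [ -3.  24.  93.   0.  63. -89.] op 0.5348212986479256
```

View pics/s1.png

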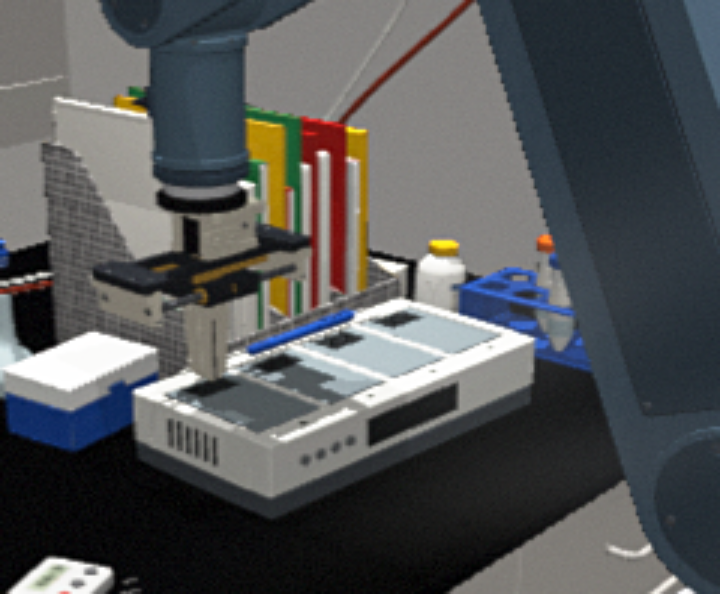

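```bash
python3 -m pendant '[[[0,0,0.005],0],[[0,0,0.004],0],[[0,0,0.001],0],[[0,0,0],0]]';python3 -m pendant '[[[0,0,0.001],0],[[0,0,0.001],0],[[0,0,0],0]]';python3 -m pendant '[[[0,0,0.001],0],[[0,0,0],0]]'
```

```text
t: 2.4
tool_pos: [577.3, 79.7, 83.6]
tcp_rot: [-180.0, -0.0, 176.3]
contact_force: [-0.2, 0.0, 0.1]
opening: 0.4
grasp_force: 0.0
t: 2.65
tool_pos: [577.5, 79.5, 81.6]
tcp_rot: [-180.0, 0.0, 176.3]
contact_force: [0.8, 0.4, 0.3]
opening: 0.7
grasp_force: 0.0
t: 2.82
tool_pos: [577.5, 79.4, 80.6]
tcp_rot: [-180.0, -0.0, 176.3]
contact_force: [-0.1, -0.3, 0.1]
opening: 0.5
grasp_force: 0.0
```

```bash
python3 -m pendant '[[[0,0,0.001],0],[[0,0,0],0]]';python3 -m pendant '[[[0,0,0.001],0],[[0,0,0],0]]' | grep -E "pos|force"; python3 -m pendant '[[[0,0,0.001],0],[[0,0,0],0]]'| grep -E "pos|force"
```

```text
t: 2.98
tool_pos: [577.7, 79.4, 80.0]
tcp_rot: [-180.0, 0.0, 176.3]
contact_force: [-0.5, 0.9, 2.6]
opening: 0.4
grasp_force: 1.2
tool_pos: [577.7, 79.4, 79.7]
contact_force: [-2.3, 0.1, 8.9]
grasp_force: 3.9
tool_pos: [577.8, 79.4, 79.4]
contact_force: [-4.4, 0.4, 12.0]
grasp_force: 6.3
```

```bash
python3 -m pendant '[[[0,0,-0.005],0],[[0,0,-0.01],0],[[0,-0.02,0],0],[[0,-0.02,0],0],[[0,-0.02,0],0],[[0,-0.02,0],0],[[0,0,0],0],[[0,0,0.006],0],[[0,0,0.005],0],[[0,0,0],0]]'|grep -E "pos|force";python3 -m pendant '[[[0,0,0.001],0],[[0,0,0.001],0],[[0,0,0],0]]'|grep -E "pos|force";python3 -m pendant '[[[0,0,0.001],0],[[0,0,0.001],0],[[0,0,0],0]]'|grep -E "pos|force";python3 st.py
```

```text
tool_pos: [571.6, 0.6, 80.4]
contact_force: [-0.2, 0.6, 0.1]
grasp_force: 0.0
tool_pos: [572.2, 0.5, 79.5]
contact_force: [0.3, 0.0, -1.1]
grasp_force: 0.0
tool_pos: [572.6, -0.0, 77.7]
contact_force: [0.2, 1.4, 1.7]
grasp_force: 0.7
t 4.65 inc [42.7 44.6] z 77.7 rpy [180.    0.  176.3] F [0.2 1.4 1.7] j [-11.  24.  95.   0.  60. -97.] op 0.46000113968096756
```

```bash
python3 -m pendant '[[[0,0,0.001],0],[[0,0,0.001],0],[[0,0,0],0]]'|grep -E "pos|force";python3 -m pendant '[[[0,-0.001,0.001],0],[[0,-0.002,0.001],0],[[0,0,0],0]]'|grep -E "pos|force"
```

```text
tool_pos: [572.6, -0.3, 75.6]
contact_force: [-0.3, 0.9, 2.0]
grasp_force: 0.9
tool_pos: [572.4, -3.8, 73.5]
contact_force: [-0.1, 0.6, 1.5]
grasp_force: 0.9
```

```bash
python3 -m pendant '[[[0,0,0.002],0],[[0,0,0.002],0],[[0,0,0.002],0],[[0,0,0.002],0],[[0,0,0.002],0],[[0,0,0],0]]'|grep -E "pos|force";python3 -m pendant '[[[0,0,0.002],0],[[0,0,0.002],0],[[0,0,0.002],0],[[0,0,0.002],0],[[0,0,0.002],0],[[0,0,0],0]]'|grep -E "pos|force";python3 st.py
```

```text
tool_pos: [572.0, -3.5, 63.1]
contact_force: [0.3, 0.2, -0.0]
grasp_force: 0.5
tool_pos: [572.0, -3.3, 53.1]
contact_force: [1.0, -0.6, 0.4]
grasp_force: 0.5
t 6.15 inc [42.3 41.3] z 53.1 rpy [180.   -0.  176.3] F [ 1.  -0.6  0.4] j [-12.  26.  97.   0.  57. -98.] op 0.37719242965516636
```

```bash
python3 -m pendant '[[[0,0,-0.01],0],[[0,0,-0.02],0],[[0,0,-0.02],0],[[0,0,-0.02],0],[[0,0,-0.02],0],[[0,0,-0.01],0],[[0,0,0],0]]';python3 - <<'E'
from h import *
from station import read_camera
i=read_camera("scene")[:,:,::-1];cv2.imwrite("pics/s2.png",cv2.resize(i[120:270,250:420],None,fx=4.5,fy=3.9,interpolation=cv2.INTER_CUBIC))
# predicted front edge corners in crop for angles
def w(X,Y,z):
    a=-.064;return [527.1+X*np.cos(a)-Y*np.sin(a),-41.8+X*np.sin(a)+Y*np.cos(a),z]
for th in (0,20,30,40,48,55):
    q=np.radians(th);c,s=np.cos(q),np.sin(q)
    P=[w(9.5-66*c+4*s,41+e,76+66*s+4*c) for e in(36.5,-36.5)]
    print(th,((proj("scene",P)-[250,120])*[4.5,3.9]).round().tolist())
E
```

```text
t: 6.73
tool_pos: [573.6, -3.6, 156.6]
tcp_rot: [-180.0, 0.3, 176.3]
contact_force: [0.0, 0.3, -0.1]
opening: 0.4
grasp_force: 0.0
0 [[359.0, 349.0], [444.0, 316.0]]
20 [[352.0, 315.0], [438.0, 283.0]]
30 [[345.0, 299.0], [432.0, 267.0]]
40 [[336.0, 283.0], [423.0, 252.0]]
48 [[327.0, 271.0], [414.0, 241.0]]
55 [[319.0, 262.0], [406.0, 232.0]]
```

View pics/s2.png

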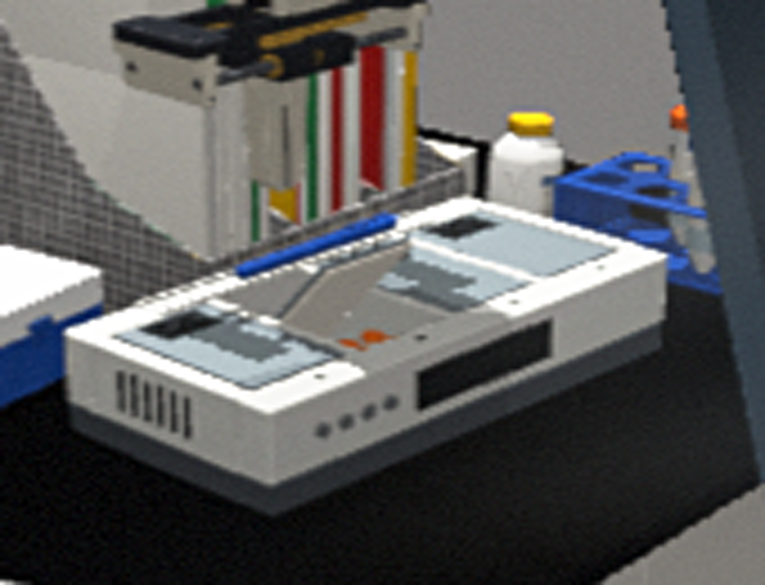

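```bash
python3 -m pendant '[[[0.018,0,0],0],[[0.018,0,0],0],[[0.018,0,0],0],[[0.018,0,0],0],[[0.018,0,0],0],[[0.016,0,0],0],[[0,0,0.02],0],[[0,0,0.02],0],[[0,0,0.012],0],[[0,0,0],0]]'; python3 st.py
```

```text
t: 7.62
tool_pos: [463.1, 4.2, 98.1]
tcp_rot: [179.9, -0.4, 176.3]
contact_force: [-0.5, 0.5, -0.1]
opening: 0.5
grasp_force: 0.0
t 7.62 inc [-66.8  41.8] z 98.1 rpy [179.9  -0.4 176.3] F [-0.5  0.5 -0.1] j [ -13.   13.  109.   -0.   58. -100.] op 0.472669798603263
```

```bash
python3 -m pendant '[[[-0.007,0,0],0],[[-0.007,0,0],0],[[-0.005,0,0],0],[[-0.003,0,-0.001],0],[[-0.003,0,-0.002],0],[[-0.003,0,-0.002],0],[[0,0,0],0]]';python3 -m pendant '[[[-0.003,0,-0.002],0],[[-0.003,0,-0.002],0],[[-0.003,0,-0.002],0],[[-0.003,0,-0.002],0],[[-0.003,0,-0.001],0],[[0,0,0],0]]'; python3 st.py
```

```text
t: 8.2
tool_pos: [495.4, 1.5, 107.4]
tcp_rot: [-180.0, 0.1, 176.3]
contact_force: [-0.3, 0.2, 0.6]
opening: 0.4
grasp_force: 0.3
t: 8.7
tool_pos: [510.3, 0.6, 116.1]
tcp_rot: [-180.0, 0.1, 176.3]
contact_force: [-1.2, 0.2, 0.3]
opening: 0.5
grasp_force: 0.0
t 8.7 inc [-19.4  41.3] z 116.1 rpy [-1.800e+02  1.000e-01  1.763e+02] F [-1.2  0.2  0.3] j [-12.  16. 102.   0.  62. -99.] op 0.4535597123838549
```

```bash
python3 -m pendant '[[[-0.003,0,-0.001],0],[[-0.003,0,-0.001],0],[[-0.003,0,-0.001],0],[[-0.003,0,-0.001],0],[[-0.003,0,0],0],[[-0.003,0,0],0],[[0,0,0],0],[[0,0,0],0]]'; python3 st.py;python3 - <<'E'
from h import *
from station import read_camera
i=read_camera("scene")[:,:,::-1];cv2.imwrite("pics/s3.png",cv2.resize(i[120:270,250:420],None,fx=4.5,fy=3.9,interpolation=cv2.INTER_CUBIC))
def w(X,Y,z):
    a=-.064;return [527.1+X*np.cos(a)-Y*np.sin(a),-41.8+X*np.sin(a)+Y*np.cos(a),z]
for th in (75,80,85,90,95,100):
    q=np.radians(th);c,s=np.cos(q),np.sin(q)
    P=[w(9.5-66*c-4*s,41+e,76+66*s-4*c) for e in(36.5,-36.5)]
    print(th,((proj("scene",P)-[250,120])*[4.5,3.9]).round().tolist())
E
```

```text
t: 9.37
tool_pos: [527.6, -0.5, 119.7]
tcp_rot: [-180.0, 0.0, 176.3]
contact_force: [0.6, -0.4, -1.0]
opening: 0.3
grasp_force: 0.0
t 9.37 inc [-2.1 41.3] z 119.7 rpy [-180.     0.   176.3] F [ 0.6 -0.4 -1. ] j [-12.  18.  99.   0.  63. -98.] op 0.34244971088145515
75 [[301.0, 247.0], [389.0, 218.0]]
80 [[295.0, 243.0], [382.0, 214.0]]
85 [[288.0, 239.0], [375.0, 210.0]]
90 [[280.0, 236.0], [368.0, 207.0]]
95 [[273.0, 233.0], [361.0, 205.0]]
100 [[266.0, 232.0], [354.0, 203.0]]
```

View pics/s3.png

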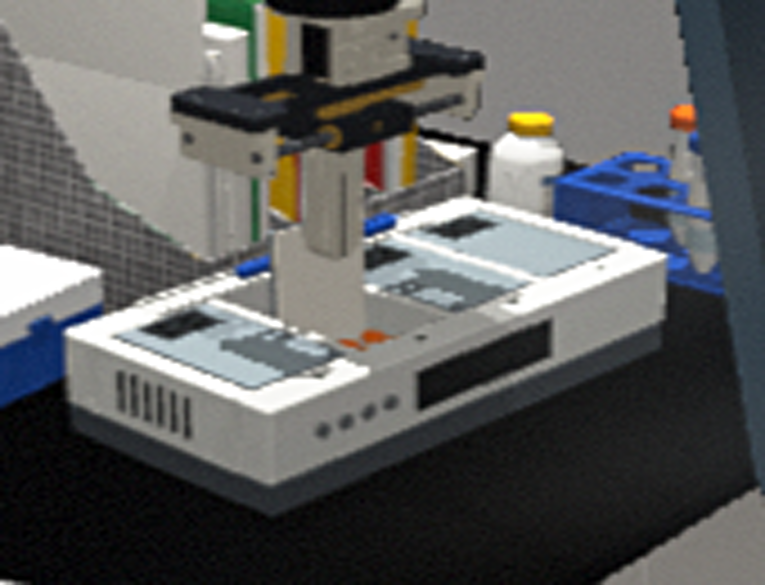

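```bash
python3 -m pendant '[[[0.005,0,0],0],[[0.015,0,0],0],[[0.03,0,0],0],[[0.03,0,0],0],[[0.03,0,-0.01],0],[[0.03,0,-0.01],0],[[0.02,0,0],0],[[0,0,0],0],[[0,0,0],0]]';python3 - <<'E'
from h import *
from station import read_camera
a=read_camera("scene")[120:220,270:370,::-1];b=read_camera("top")[160:260,260:410,::-1]
cv2.imwrite("pics/s4.png",np.hstack([cv2.resize(a,(400,400),interpolation=3),cv2.resize(b,(400,267),interpolation=3) if 0 else cv2.copyMakeBorder(cv2.resize(b,(400,267)),0,133,0,0,0)]))
def w(X,Y,z):
    a=-.064;return [527.1+X*np.cos(a)-Y*np.sin(a),-41.8+X*np.sin(a)+Y*np.cos(a),z]
for th in (80,85,90,95):
    q=np.radians(th);c,s=np.cos(q),np.sin(q)
    P=[w(9.5-66*c-4*s,41+e,76+66*s-4*c) for e in(36.5,-36.5)]
    print(th,((proj("scene",P)-[270,120])*4).round().tolist(),((proj("top",P)-[260,160])*2.667).round().tolist())
E
```

```text
t: 10.17
tool_pos: [367.2, 10.0, 140.1]
tcp_rot: [-180.0, 0.1, 176.3]
contact_force: [1.4, -0.5, -0.9]
opening: 0.3
grasp_force: 0.0
80 [[182.0, 249.0], [260.0, 219.0]] [[117.0, 131.0], [189.0, 104.0]]
85 [[176.0, 245.0], [254.0, 215.0]] [[115.0, 125.0], [186.0, 98.0]]
90 [[169.0, 242.0], [247.0, 212.0]] [[113.0, 120.0], [184.0, 93.0]]
95 [[163.0, 239.0], [241.0, 210.0]] [[111.0, 114.0], [182.0, 87.0]]
```

View pics/s4.png

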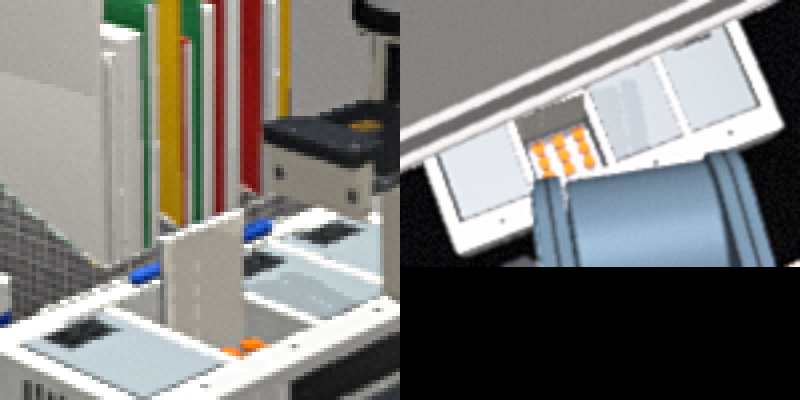

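The scene view shows cover B standing at about 90–93° (edge corners near (161,240) and (243,210) in the crop). The pen has not moved, and the gripper is clear of everything.

```bash
python3 -c "
from station import r
print(r.hand_in())"
```

```text
the job is handed in; nothing more can be done
None
```

The released cover was B, second from the left: I found it by pressing (A was latched, C and D weren't pressed), pushed it to about 90–93°, where it stands by itself, and handed the job in at about 10 s with the gripper clear.

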